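# Aim the die camera and trigger it

## Robot

A 6-joint arm with a two-finger parallel gripper is mounted at the origin on the work surface. World frame = base frame: x ahead of the robot, y to its left, z up, the work surface at z = 0. Lengths are in m, angles in rad, forces in N, time in s.
With the tool pointing down it reaches from about 0.4 to 0.925 m from the base axis. Payload 3.4 kg.
Tool frame: the origin (TCP) lies on the centre line of the jaws, within the pads' length; the fingertips stand 22 mm ahead of it and the grasp point (between the pads) lies 3 mm ahead of it (bot.tip_reach is the z of the fingertips in the tool frame, in m); z points along the fingers, y is the line along which they close (so a half turn about z gives the same grasp; the last joint's range is limited). The gripper opens to 85 mm and grips with 20 to 120 N. Pads are 22 mm wide; open, the fingers measure 114 mm over their backs; the gripper's body (76 mm by 85 mm) begins 54 mm behind the grasp point. The pads swing forward as they close: fully open they stand 13 mm farther back than shut.
Start: joints at [1.192, 0.307, 1.506, -0, 1.328, -0.073], TCP at [0.173, 0.548, 0.253] pointing down, gripper open.
Joint ranges: [-3.12, 3.12], [-1.05, 2.28], [0.14, 2.33], [-1.42, 4.57], [0.1, 2.73], [-2.68, 2.68]. Speed limits (rad/s): [2.57, 2.57, 3.14, 3.14, 3.14, 3.14].

## Interface

Orientations are given as a rotation vector (axis times angle).
In Python, from bench import bot gives the robot as it stands.
- The arm moves only by the tool drive_tool, never from a script. Its argument "plan" is a list of rows, each an object with "xyz": the shift along the world's x, y, z as a fraction of full scale, a list of three; "dr": the turn, a rotation vector about the world's x, y, z as a fraction of full scale, a list of three; "jaw": the closure, from 0 (fully open) to 1 (shut). A call has exactly 8 rows; each row is the pose to reach, as a shift and turn from the pose commanded when the call began; what a row does not reach only later rows make up. Full scale, the value 1, is 100 mm for a shift and 0.5 rad for a turn. A row lasts 1/8 s, in which the tool goes at most 62.5 mm and 10.7 degrees, less where a joint would pass 70% of its speed; a pose out of reach is approached as far as the arm can. A call with a number of a shift or a turn outside -1 to 1 is refused whole. A call with a gripper value outside its range is refused whole. The fingers move at their own pace and stop on an object; the grip force is fixed at half the most. Time passes only in rows, so rows that repeat a pose let the fingers close, or fill a call up. It gives the time, the measured TCP pose, the force, the opening and the grip force at its end, in the units of the state.
- bot.read_state(): the state, without advancing time (a new reading comes with each control period).
- bot.camera(name): name is "side" or "top"; returns a dict with "image" (480x640x3 uint8, red, green, blue), "range_z" (480x640 float32, m along the optical axis (not along the pixel's ray), 0 where there is no reading), "fx", "fy", "cx", "cy" (pixels), "extrinsics" (4x4, takes a point from world to camera coordinates). Camera axes: x right, y down, z forward; pixel columns grow to the right and rows downward; lengths in m; the calibration is good to about 2 mm. A picture is of the moment at which its call begins.
- bot.sign_off(): hands the job in; it is judged then, once.
Trained networks look in the newest picture that a camera, given by its name, has taken for a name from the list of things; names that differ only in an ending like _2 or _b are one class to them, and where a whole thing is asked for, a point or a joint stands for the part that bears it (a point fixed in the world has none). Each returns a list of dicts, best first, with "conf" (0 to 1); they miss things now and then, are a little off and sometimes report something else, mostly with a low value. They report only what shows in the picture. A call takes as long as a camera call. They do not tell look-alikes from the thing itself.
- bot.boxes_of(query, camera): "box" ([centre column, centre row, width, height] in pixels, round what is visible of it).
- bot.cut_out(query, camera): "region" (480x640 bool, what is visible of it) and "box" ([centre column, centre row, width, height] in pixels, round what is visible of it).
The state is a dict: "t": time; "joints": joint angles; "joint_velocities": joint speeds; "effort": joint torques, N m; "tcp_pos": TCP position; "tcp_rot": TCP orientation; "contact_force": force on the tool from outside, world axes, zero at the start; "torque": the same for the moment, N m; "gripper_width": finger opening in m; "grip_force": force on a finger pad.
Only numpy, scipy, OpenCV 4.12 (cv2) and the standard library are available. Lean on these libraries where they do the work, as an engineer would, in place of code of your own. Each camera call takes 0.05 s, during which the arm holds its last target. There are 200 camera calls.

## Task

Push the swinging camera arm round with a finger until the camera hangs straight above the middle of the clear dome with the die in it; only then press the button on the trigger box fully down, let it come back up and move clear. Leave the dome, cup, tray, power adapter and mug standing where they are.

Things in the scene. Friction and masses are not known exactly. Their poses are not given: they have to be found in the camera images.
- pivot (a point): Point on the vertical pivot axis of the camera arm, half-way up the arm's bar (125 mm above the desk), over a brass post 18 mm thick. Its x axis is the middle direction of the swing and does not turn with the arm. An aluminium hub of 36 mm diameter surrounds the axis, 110 to 140 mm above the desk; nothing on the rig is higher. The post stands on a fixed clear plate, 285 x 350 mm, 10 mm thick.
- boom (a joint): Swing of the arm about the pivot axis: 0 along the middle direction, growing anticlockwise seen from above, -1.25 to 1.25 rad. Steady friction of about 0.12 N m; it stays where it is left. The arm is a straight level dark steel bar from the pivot to the camera, 12 mm wide, 20 mm tall (115 to 135 mm above the desk), its sides bare from 20 to 160 mm from the pivot axis.
- camera (a point): Lens of the camera, facing straight down at the outer end of the arm, 180 mm from the pivot axis and 95 mm above the desk. The camera is a black block 36 mm square, 103 to 125 mm above the desk, with an 18 mm lens barrel under it and a bracket on it. The direction from the pivot to this point, seen from above, is the direction of the arm.
- dome_top (a point): Top centre of the clear dome over a white die, 68 mm above the desk. The dome is 70 mm in diameter on a black round foot of 84 mm, 58 mm tall in all; loose, 0.13 to 0.25 kg. It stands on the plate about 180 mm from the pivot axis, in one of three places: in the middle of the swing or about 0.8 rad to either side; the cup and the tray have the others.
- button_top (a point): Centre of the top face of the push button, a round metal cap 28 mm in diameter in a round black housing on a fixed grey trigger box (90 x 70 mm, 35 mm tall) that stands on the desk beside the rig, to the left or the right. The button goes straight down.
- button (a joint): How far the button is pressed: 0 up, 0.006 m fully down. A spring brings it back; fully down takes about 4 N.
- dice_cup: Loose open black dice cup, 68 mm in diameter at the rim and 60 mm tall, on the base plate; origin at the centre of its underside.
- tray: Loose small square open grey tray, 66 x 66 mm, 45 mm tall, on the base plate; origin at the centre of its underside.
- adapter: Loose black power adapter, a block 85 x 50 mm and 34 mm tall, on the desk beside the rig, on the side away from the trigger box; origin at the centre of its underside.
- mug: Loose white mug, 76 mm in diameter, 85 mm tall, on the desk at the near left of the rig; origin at the centre of its underside.
Mind the look-alikes: they are no part of the job. Leave any green, pink or purple look-alike of the part that bears dome_top alone.

How it is judged:
By the outcome, as a careful person would: the job done as asked, in the order asked, and still so for the second after the job is handed in, with the robot touching nothing.
It also fails if it takes over 51 s, if anything falls off the work surface, if the arm or the gripper's body presses on something with over 40 N, if the wrist force passes 120 N, or if a joint passes its speed limit or range.

## Working session

There is one attempt and no reset: what is moved stays moved. The work goes in short steps, Python scripts to look and compute and a tool call to move; the robot and the scene stay as the last step left them, time stands still between calls to the robot, and variables do not carry over. Pictures are saved under pics/ and viewed, at most 10 in all, crops included, and the job is handed in when it is done.

Besides the shell and the picture viewer there is one more tool, called after "Request:" as name(argument=value, ...), one argument or row to a line, values as JSON. drive_tool: Moves the arm, as the interface text tells. Its arguments: {"type":"object","properties":{"plan":{"type":"array","items":{"type":"object","properties":{"xyz":{"type":"array","items":{"type":"number","minimum":-1,"maximum":1}},"dr":{"type":"array","items":{"type":"number","minimum":-1,"maximum":1}},"jaw":{"type":"number"}}}}},"required":["plan"]}

```bash
mkdir -p pics; cat > h.py <<'E'
import numpy as np, cv2
from bench import bot
def world(c,region=None,uv=None):
    Z=c["range_z"]; 
    if region is not None: v,u=np.nonzero(region&(Z>0))
    else: u=np.array([uv[0]]);v=np.array([uv[1]])
    z=Z[v,u]; p=np.stack([(u-c["cx"])/c["fx"]*z,(v-c["cy"])/c["fy"]*z,z,np.ones(len(z))])
    return (np.linalg.inv(c["extrinsics"])@p)[:3].T
def proj(c,p):
    q=c["extrinsics"]@np.append(p,1); return q[0]/q[2]*c["fx"]+c["cx"],q[1]/q[2]*c["fy"]+c["cy"]
def ray(c,u,v,h):
    E=np.linalg.inv(c["extrinsics"]);o=E[:3,3];d=E[:3,:3]@np.array([(u-c["cx"])/c["fx"],(v-c["cy"])/c["fy"],1])
    return o+d*(h-o[2])/d[2]
def save(c,n): cv2.imwrite(f"pics/{n}.png",c["image"][:,:,::-1])
E
python3 - <<'E'
from h import *
for n in ("top","side"):
    c=bot.camera(n); save(c,n+"0")
    np.savez(n+"0.npz",**c)
    E=np.linalg.inv(c["extrinsics"]);print(n,E[:3,3].round(3),E[:3,2].round(2),c["fx"])
    for q in ("pivot","boom","camera","dome_top","button_top","dice_cup","tray","adapter","mug"):
        for r in bot.cut_out(q,n)[:3]:
            w=world(c,r["region"])
            print(q,round(r["conf"],2),np.round(r["box"]).astype(int),np.median(w,0).round(3) if len(w) else None, np.percentile(w,[2,98],axis=0).round(3).tolist() if len(w) else None)
print(bot.read_state()["tcp_rot"],bot.tip_reach)
E
```

```text
top [ 0.523 -0.     1.041] [ 0.04  0.   -1.  ] 490.71535140226325
pivot 0.89 [297 267 193 169] [0.488 0.057 0.011] [[0.353, -0.113, 0.006], [0.659, 0.237, 0.137]]
boom 0.92 [267 280  92  94] [0.49  0.113 0.135] [[0.414, 0.03, 0.012], [0.564, 0.189, 0.143]]
camera 0.75 [264 278  91  91] [0.494 0.115 0.135] [[0.414, 0.03, 0.066], [0.566, 0.193, 0.143]]
camera 0.41 [498 225  38  47] [ 0.593 -0.35   0.034] [[0.552, -0.383, 0.006], [0.638, -0.325, 0.038]]
dome_top 0.91 [242 147  38  38] [0.753 0.168 0.042] [[0.724, 0.136, 0.008], [0.797, 0.21, 0.059]]
dome_top 0.83 [192 146  44  38] [0.76  0.277 0.041] [[0.73, 0.248, 0.007], [0.801, 0.316, 0.059]]
dome_top 0.76 [430 280  42  39] [ 0.487 -0.208  0.042] [[0.448, -0.249, 0.007], [0.521, -0.177, 0.059]]
button_top 0.73 [148 243  12  14] [0.559 0.357 0.058] [[0.547, 0.346, 0.05], [0.571, 0.37, 0.061]]
dice_cup 0.72 [227 265  37  30] [0.511 0.209 0.025] [[0.486, 0.167, 0.013], [0.539, 0.226, 0.073]]
dice_cup 0.58 [149 242  15  12] [0.559 0.357 0.058] [[0.547, 0.346, 0.049], [0.571, 0.37, 0.061]]
tray 0.7 [353 233  32  36] [ 0.582 -0.054  0.016]
[... 752 characters left out ...]
024] [[0.728, 0.244, -0.001], [0.789, 0.303, 0.054]]
dome_top 0.67 [314 225  26  23] [0.739 0.153 0.025] [[0.719, 0.131, -0.002], [0.777, 0.188, 0.054]]
button_top 0.53 [224 215  11  10] [0.554 0.354 0.05 ] [[0.542, 0.341, -0.003], [0.634, 0.469, 0.056]]
dice_cup 0.8 [244 240  24  30] [0.495 0.198 0.051] [[0.479, 0.162, 0.011], [0.543, 0.226, 0.069]]
tray 0.57 [329 272  38  30] [ 0.572 -0.059  0.034] [[0.542, -0.091, 0.009], [0.612, -0.022, 0.053]]
adapter 0.8 [434 332  35  39] [ 0.572 -0.365  0.031] [[0.545, -0.39, 0.004], [0.629, -0.334, 0.034]]
mug 0.95 [178 245  39  43] [0.366 0.287 0.053] [[0.341, 0.269, 0.001], [0.412, 0.365, 0.083]]
[4.78518506e-01 3.10490049e+00 2.96296247e-05] 0.022
```

View pics/top0.png

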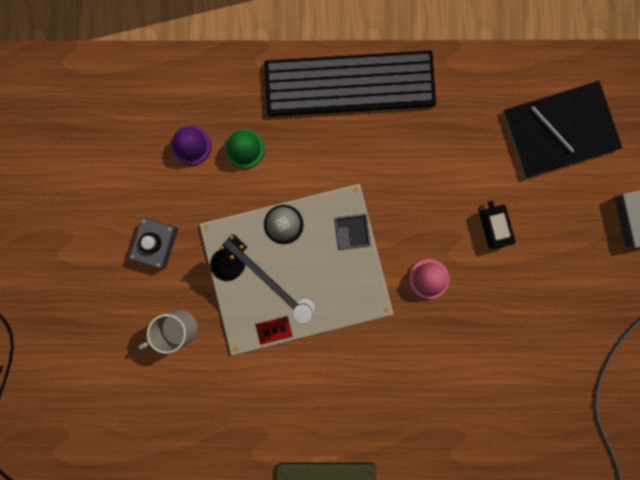

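View pics/side0.png

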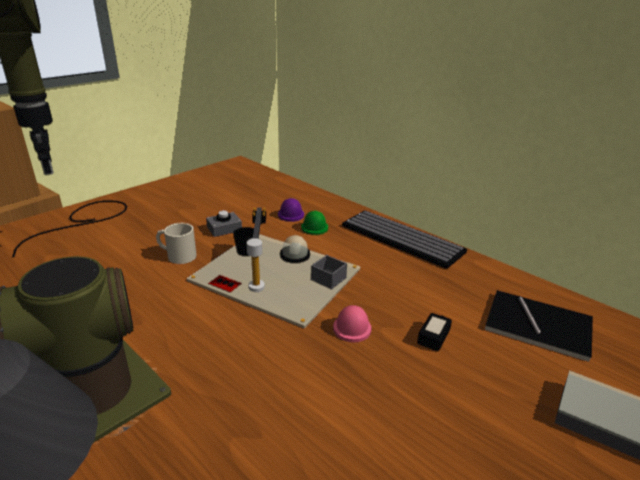

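```bash
python3 - <<'E'
from h import *
c=dict(np.load("top0.npz"))
# enlarged crop
x0,y0,x1,y1=120,180,390,360
k=cv2.resize(c["image"][y0:y1,x0:x1,::-1],None,fx=2.9,fy=2.9,interpolation=cv2.INTER_CUBIC); cv2.imwrite("pics/crop.png",cv2.convertScaleAbs(k,alpha=1.6))
V,U=np.mgrid[:480,:640]; W=world(c,np.ones((480,640),bool)&(c["range_z"]>-1)) if 0 else None
Z=c["range_z"]; P=np.stack([(U-c["cx"])/c["fx"]*Z,(V-c["cy"])/c["fy"]*Z,Z,np.ones_like(Z)],-1)@np.linalg.inv(c["extrinsics"]).T
P=P[...,:3]
def sel(m,zl,zh,n):
    k=m&(P[...,2]>zl)&(P[...,2]<zh); v,u=np.nonzero(k); p=P[k]
    if len(p): (cx,cy),r=cv2.minEnclosingCircle(p[:,:2].astype(np.float32)); print(n,len(p),"mean",p.mean(0).round(4),"circ",round(cx,4),round(cy,4),round(r,4),"uv",u.mean().round(1),v.mean().round(1))
    return p
box=lambda a,b,d,e:(U>=a)&(U<=b)&(V>=d)&(V<=e)
sel(box(285,320,295,330),.1375,.15,"hub")
b=sel(box(240,320,235,330),.128,.1372,"bar")
sel(box(215,250,225,262),.08,.2,"cam")
d=sel(box(262,306,203,246),.013,.09,"dome all")
for l,h in((.02,.04),(.04,.05),(.05,.06),(.06,.08)): sel(box(262,306,203,246),l,h,f"dome{l}")
sel(box(136,160,232,256),.045,.07,"btn")
sel(box(125,180,215,272),.028,.04,"box")
vx,vy,a,bb=cv2.fitLine(b[:,:2].astype(np.float32),cv2.DIST_HUBER,0,.001,.001).ravel();print("bar line",vx,vy,a,bb)
E
```

```text
hub 304 mean [0.4273 0.0443 0.1405] circ 0.4356 0.0534 0.0312 uv 301.9 312.6
bar 467 mean [0.4868 0.1073 0.1348] circ 0.4895 0.0919 0.0902 uv 268.0 279.8
cam 491 mean [0.5447 0.1688 0.1297] circ 0.5399 0.1669 0.0333 uv 235.4 248.5
dome all 1324 mean [0.597  0.0863 0.0445] circ 0.5967 0.0894 0.0618 uv 283.8 223.8
dome0.02 297 mean [0.5945 0.0858 0.0247] circ 0.5987 0.0887 0.0417 uv 284.9 225.7
dome0.04 140 mean [0.5948 0.085  0.0461] circ 0.5988 0.0889 0.0335 uv 284.4 224.8
dome0.05 268 mean [0.5975 0.0872 0.0552] circ 0.5982 0.0885 0.0315 uv 282.9 223.2
dome0.06 416 mean [0.5984 0.0888 0.0646] circ 0.5988 0.0891 0.0244 uv 281.7 222.3
btn 338 mean [0.5596 0.3573 0.0521] circ 0.5598 0.3588 0.0219 uv 149.4 242.0
box 1121 mean [0.559  0.3562 0.0355] circ 0.5592 0.3584 0.0552 uv 152.8 242.6
bar line 0.68350726 0.72994375 0.48679104 0.10728185
```

View pics/crop.png

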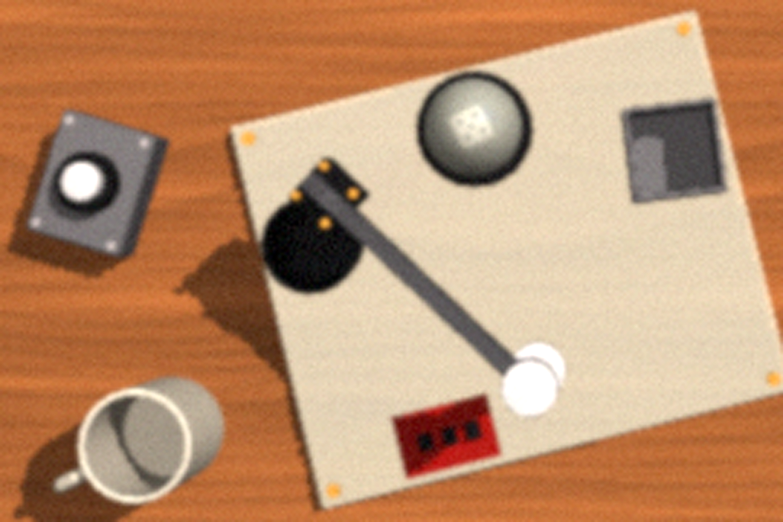

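Dome candidates in the top picture are green (244,149), purple (191,145), pink (430,280) and clear (284,224). The clear one on the plate with the die inside is the one meant, and the crop confirms it at about (473,128). The button is the white cap at (149,242). The cup is on the left under the camera and the tray on the right. The arm points at about 0.82 rad and the target is about 0.255 rad, so it has to be pushed clockwise.

Request:
drive_tool(
  plan=[
    {"xyz": [0.1, -0.12, 0], "dr": [0, 0, 0.07], "jaw": 1},
    {"xyz": [0.2, -0.24, 0], "dr": [0, 0, 0.14], "jaw": 1},
    {"xyz": [0.3, -0.36, 0], "dr": [0, 0, 0.21], "jaw": 1},
    {"xyz": [0.4, -0.5, 0], "dr": [0, 0, 0.28], "jaw": 1},
    {"xyz": [0.5, -0.63, 0], "dr": [0, 0, 0.35], "jaw": 1},
    {"xyz": [0.6, -0.76, 0], "dr": [0, 0, 0.42], "jaw": 1},
    {"xyz": [0.67, -0.88, 0], "dr": [0, 0, 0.5], "jaw": 1},
    {"xyz": [0.73, -0.95, 0], "dr": [0, 0, 0.56], "jaw": 1},
  ],
)

```text
t: 2.0
tcp_pos: [0.2464, 0.4527, 0.2534]
tcp_rot: [0.04, 3.141, -0.0]
contact_force: [-0.2, 0.4, -0.2]
gripper_width: 0.0001
grip_force: 0.0
```

Request:
drive_tool(
  plan=[
    {"xyz": [0.1, -0.12, 0], "dr": [0, 0, 0.07], "jaw": 1},
    {"xyz": [0.2, -0.24, 0], "dr": [0, 0, 0.14], "jaw": 1},
    {"xyz": [0.3, -0.36, 0], "dr": [0, 0, 0.21], "jaw": 1},
    {"xyz": [0.4, -0.5, 0], "dr": [0, 0, 0.28], "jaw": 1},
    {"xyz": [0.5, -0.63, 0], "dr": [0, 0, 0.35], "jaw": 1},
    {"xyz": [0.6, -0.76, 0], "dr": [0, 0, 0.42], "jaw": 1},
    {"xyz": [0.67, -0.88, 0], "dr": [0, 0, 0.5], "jaw": 1},
    {"xyz": [0.73, -0.95, 0], "dr": [0, 0, 0.56], "jaw": 1},
  ],
)

```text
t: 3.0
tcp_pos: [0.3194, 0.3577, 0.2534]
tcp_rot: [-0.399, 3.116, -0.0]
contact_force: [-0.7, 1.0, 0.3]
gripper_width: -0.0002
grip_force: 0.0
```

Request:
drive_tool(
  plan=[
    {"xyz": [0.1, -0.12, 0], "dr": [0, 0, 0], "jaw": 1},
    {"xyz": [0.2, -0.24, 0], "dr": [0, 0, 0], "jaw": 1},
    {"xyz": [0.3, -0.36, 0], "dr": [0, 0, 0], "jaw": 1},
    {"xyz": [0.4, -0.5, -0.05], "dr": [0, 0, 0], "jaw": 1},
    {"xyz": [0.5, -0.63, -0.1], "dr": [0, 0, 0], "jaw": 1},
    {"xyz": [0.6, -0.76, -0.15], "dr": [0, 0, 0], "jaw": 1},
    {"xyz": [0.67, -0.88, -0.2], "dr": [0, 0, 0], "jaw": 1},
    {"xyz": [0.73, -0.95, -0.3], "dr": [0, 0, 0], "jaw": 1},
  ],
)

```text
t: 4.0
tcp_pos: [0.3928, 0.2626, 0.223]
tcp_rot: [-0.397, 3.116, 0.0]
contact_force: [-0.2, -0.2, -0.4]
gripper_width: -0.0003
grip_force: 0.0
```

Request:
drive_tool(
  plan=[
    {"xyz": [0.1, -0.12, 0], "dr": [0, 0, 0], "jaw": 1},
    {"xyz": [0.2, -0.24, -0.1], "dr": [0, 0, 0], "jaw": 1},
    {"xyz": [0.3, -0.36, -0.2], "dr": [0, 0, 0], "jaw": 1},
    {"xyz": [0.4, -0.5, -0.3], "dr": [0, 0, 0], "jaw": 1},
    {"xyz": [0.5, -0.63, -0.45], "dr": [0, 0, 0], "jaw": 1},
    {"xyz": [0.6, -0.76, -0.6], "dr": [0, 0, 0], "jaw": 1},
    {"xyz": [0.7, -0.88, -0.8], "dr": [0, 0, 0], "jaw": 1},
    {"xyz": [0.73, -0.95, -0.95], "dr": [0, 0, 0], "jaw": 1},
  ],
)

```text
t: 5.0
tcp_pos: [0.4657, 0.1672, 0.1267]
tcp_rot: [0.397, -3.116, 0.0]
contact_force: [-0.5, -0.0, -0.1]
gripper_width: -0.0002
grip_force: 0.0
```

```bash
python3 - <<'E'
from h import *
s=bot.read_state();print({k:np.round(v,3) for k,v in s.items()})
c=bot.camera("top");k=cv2.resize(c["image"][180:360,120:390,::-1],None,fx=2.9,fy=2.9); cv2.imwrite("pics/a.png",cv2.convertScaleAbs(k,alpha=1.6))
E
```

```text
{'t': np.float64(5.0), 'joints': array([ 0.259,  0.335,  1.84 , -0.   ,  0.967, -1.565]), 'joint_velocities': array([-0.114,  0.157,  0.143,  0.005, -0.294, -0.118]), 'effort': array([  0.352, -41.785, -19.075,  -0.054,   0.26 ,   0.093]), 'tcp_pos': array([0.466, 0.167, 0.127]), 'tcp_rot': array([ 0.397, -3.116,  0.   ]), 'contact_force': array([-0.471, -0.026, -0.108]), 'torque': array([0.03 , 0.037, 0.055]), 'grip_force': np.float64(0.0), 'gripper_width': np.float64(-0.0)}
```

View pics/a.png

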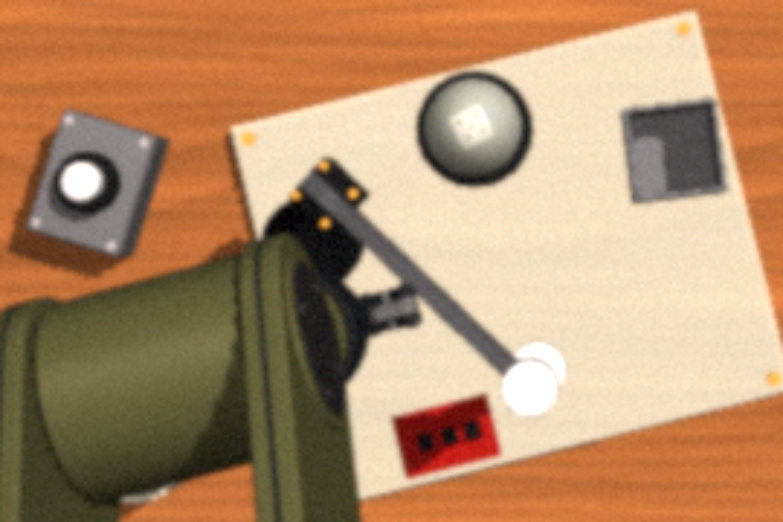

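The finger is beside the bar on its left, at about (415,308) in the crop. The mug, cup, dome and tray haven't moved. Next I push, stopping a little short.

Request:
drive_tool(
  plan=[
    {"xyz": [0.12, -0.09, 0], "dr": [0, 0, 0], "jaw": 1},
    {"xyz": [0.25, -0.18, 0], "dr": [0, 0, 0], "jaw": 1},
    {"xyz": [0.38, -0.3, 0], "dr": [0, 0, 0], "jaw": 1},
    {"xyz": [0.49, -0.41, 0], "dr": [0, 0, 0], "jaw": 1},
    {"xyz": [0.58, -0.51, 0], "dr": [0, 0, 0], "jaw": 1},
    {"xyz": [0.64, -0.59, 0], "dr": [0, 0, 0], "jaw": 1},
    {"xyz": [0.66, -0.63, 0], "dr": [0, 0, 0], "jaw": 1},
    {"xyz": [0.67, -0.65, 0], "dr": [0, 0, 0], "jaw": 1},
  ],
)

```text
t: 6.05
tcp_pos: [0.5324, 0.1032, 0.1284]
tcp_rot: [-0.398, 3.116, 0.0]
contact_force: [-0.2, 0.8, -0.2]
gripper_width: 0.0001
grip_force: 0.5
```

```bash
cat > m.py <<'E'
from h import *
def angle(n):
    s=bot.read_state();print(s["tcp_pos"].round(4),s["contact_force"].round(1))
    c=bot.camera("top");V,U=np.mgrid[:480,:640];Z=c["range_z"]
    P=(np.stack([(U-c["cx"])/c["fx"]*Z,(V-c["cy"])/c["fy"]*Z,Z,np.ones_like(Z)],-1)@np.linalg.inv(c["extrinsics"]).T)[...,:3]
    pv=np.array([.4265,.0435]); d=P[...,:2]-pv; r=np.hypot(d[...,0],d[...,1]); ph=np.arctan2(d[...,1],d[...,0])
    hub=(r<.03)&(P[...,2]>.1385)&(P[...,2]<.146); print("hub",np.median(P[hub],0).round(4),hub.sum())
    for lo,hi in((.07,.10),(.10,.13),(.13,.165),(.165,.21)):
        k=(r>lo)&(r<hi)&(P[...,2]>(.13 if hi<.17 else .1))&(P[...,2]<(.138 if hi<.17 else .15))&(ph>-.3)&(ph<1.1)
        print(lo,k.sum(),"phi",np.median(ph[k]).round(3) if k.any() else None,"mean",P[k].mean(0).round(4) if k.any() else None)
    k=cv2.resize(c["image"][180:360,120:390,::-1],None,fx=2.9,fy=2.9); cv2.imwrite(f"pics/{n}.png",cv2.convertScaleAbs(k,alpha=1.6)); return c
E
python3 -c "
from m import *
angle('b')"
```

```text
[0.5324 0.1032 0.1284] [-0.2  0.8 -0.2]
hub [0.4265 0.0424 0.1408] 266
0.07 5 phi 0.268 mean [0.4964 0.0627 0.1342]
0.1 0 phi None mean None
0.13 0 phi None mean None
0.165 0 phi None mean None
```

View pics/b.png

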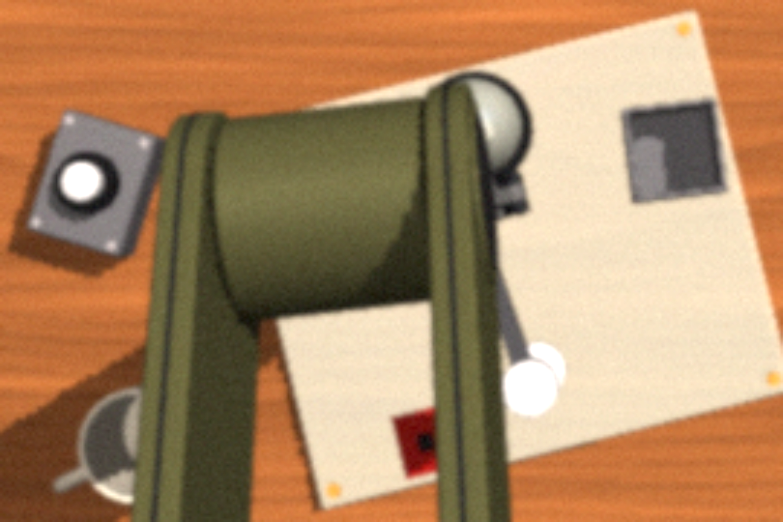

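The robot arm covers the top view here, so I'll check with the side camera.

```bash
python3 - <<'E'
from h import *
c=bot.camera("side");cv2.imwrite("pics/s1.png",cv2.convertScaleAbs(cv2.resize(c["image"][170:320,190:390,::-1],None,fx=4,fy=4),alpha=1.3))
pv=np.array([.4265,.0424])
for t in (.25,.3,.35,.4): 
    u=np.array([np.cos(t),np.sin(t)]); print(t,[np.round(4*(np.array(proj(c,[*(pv+r*u),z]))-[190,170])) for r,z in((.18,.095),(.198,.125))])
print("dome top",4*(np.array(proj(c,[.5985,.0889,.068]))-[190,170]))
E
```

```text
0.25 [array([424., 227.]), array([438., 176.])]
0.3 [array([412., 224.]), array([425., 173.])]
0.35 [array([400., 221.]), array([412., 170.])]
0.4 [array([388., 218.]), array([399., 167.])]
dome top [418.97280082 262.69649978]
```

View pics/s1.png

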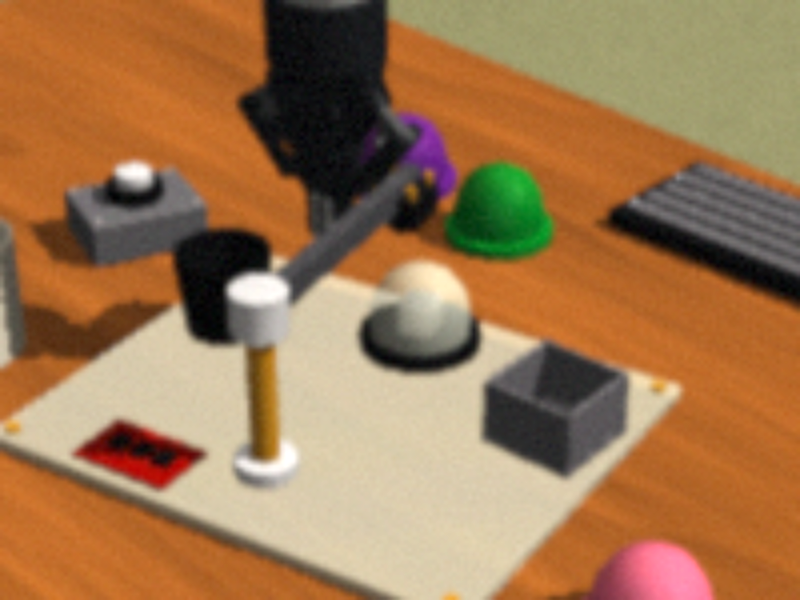

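The lens barrel is near crop (405,228), which puts the arm at about 0.33 rad. I'll push a bit more, then back off for a clean top view.

Request:
drive_tool(
  plan=[
    {"xyz": [0.01, -0.03, 0], "dr": [0, 0, 0], "jaw": 1},
    {"xyz": [0.02, -0.06, 0], "dr": [0, 0, 0], "jaw": 1},
    {"xyz": [0.03, -0.085, 0], "dr": [0, 0, 0], "jaw": 1},
    {"xyz": [0.03, -0.085, 0], "dr": [0, 0, 0], "jaw": 1},
    {"xyz": [-0.05, 0.15, 0], "dr": [0, 0, 0], "jaw": 1},
    {"xyz": [-0.2, 0.4, 0], "dr": [0, 0, 0], "jaw": 1},
    {"xyz": [-0.4, 0.65, 0], "dr": [0, 0, 0], "jaw": 1},
    {"xyz": [-0.55, 0.85, 0], "dr": [0, 0, 0], "jaw": 1},
  ],
)

```text
t: 7.15
tcp_pos: [0.4761, 0.1888, 0.1282]
tcp_rot: [0.399, -3.115, 0.001]
contact_force: [0.2, -0.3, -1.0]
gripper_width: -0.0001
grip_force: 0.0
```

```bash
python3 -c "
from m import *
angle('c')"
```

```text
[0.4761 0.1888 0.1282] [ 0.2 -0.3 -1. ]
hub [0.4265 0.0441 0.1407] 261
0.07 104 phi 0.262 mean [0.5086 0.0655 0.1352]
0.1 102 phi 0.262 mean [0.5376 0.0733 0.1353]
0.13 123 phi 0.261 mean [0.5693 0.0818 0.1351]
0.165 332 phi 0.257 mean [0.6012 0.0898 0.1292]
```

View pics/c.png

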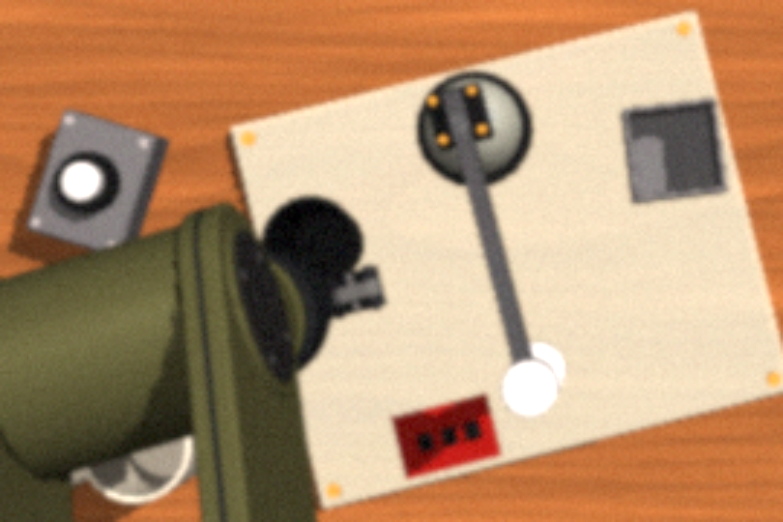

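The arm is at 0.261 rad and the camera sits at about (0.600, 0.090). The dome is at (0.5985, 0.089), so it is centred to about 2 mm. Next is the button.

```bash
python3 - <<'E'
from h import *
print(bot.tip_reach)
c=dict(np.load("top0.npz"));m=np.zeros((480,640),bool);m[230:258,135:165]=1
w=world(c,m);k=w[:,2]>.0565;print("cap",k.sum(),np.median(w[k],0).round(4),w[k].mean(0).round(4),np.percentile(w[:,2],[70,90,97,99]).round(4))
g=(cv2.cvtColor(c["image"],cv2.COLOR_RGB2GRAY)>150)&m;v,u=np.nonzero(g);print(g.sum(),u.mean(),v.mean(),ray(c,u.mean(),v.mean(),.06).round(4))
E
```

```text
0.022
cap 103 [0.5593 0.3589 0.0585] [0.5596 0.3587 0.0587] [0.0476 0.0575 0.0597 0.0604]
101 147.55445544554456 241.88118811881188 [0.5595 0.358  0.06  ]
```

Request:
drive_tool(
  plan=[
    {"xyz": [-0.02, 0.08, 0.1], "dr": [0, 0, 0], "jaw": 1},
    {"xyz": [0.0, 0.18, 0.25], "dr": [0, 0, 0], "jaw": 1},
    {"xyz": [0.05, 0.3, 0.4], "dr": [0, 0, 0], "jaw": 1},
    {"xyz": [0.12, 0.43, 0.5], "dr": [0, 0, 0], "jaw": 1},
    {"xyz": [0.2, 0.57, 0.5], "dr": [0, 0, 0], "jaw": 1},
    {"xyz": [0.28, 0.7, 0.5], "dr": [0, 0, 0], "jaw": 1},
    {"xyz": [0.35, 0.83, 0.5], "dr": [0, 0, 0], "jaw": 1},
    {"xyz": [0.42, 0.95, 0.5], "dr": [0, 0, 0], "jaw": 1},
  ],
)

```text
t: 8.2
tcp_pos: [0.5194, 0.2841, 0.1776]
tcp_rot: [0.398, -3.115, 0.001]
contact_force: [0.8, 0.3, -0.1]
gripper_width: 0.0005
grip_force: 0.0
```

Request:
drive_tool(
  plan=[
    {"xyz": [0.08, 0.13, 0], "dr": [0, 0, 0], "jaw": 1},
    {"xyz": [0.16, 0.26, 0], "dr": [0, 0, 0], "jaw": 1},
    {"xyz": [0.25, 0.4, 0], "dr": [0, 0, 0], "jaw": 1},
    {"xyz": [0.32, 0.54, 0], "dr": [0, 0, 0], "jaw": 1},
    {"xyz": [0.38, 0.66, 0], "dr": [0, 0, 0], "jaw": 1},
    {"xyz": [0.41, 0.74, 0], "dr": [0, 0, 0], "jaw": 1},
    {"xyz": [0.41, 0.74, 0], "dr": [0, 0, 0], "jaw": 1},
    {"xyz": [0.41, 0.74, 0], "dr": [0, 0, 0], "jaw": 1},
  ],
)

```text
t: 9.2
tcp_pos: [0.5597, 0.3569, 0.1782]
tcp_rot: [0.398, -3.116, 0.001]
contact_force: [0.4, 0.0, -0.2]
gripper_width: 0.0003
grip_force: 0.0
```

Now down to just above the cap.

Request:
drive_tool(
  plan=[
    {"xyz": [0, 0.015, -0.15], "dr": [0, 0, 0], "jaw": 1},
    {"xyz": [0, 0.015, -0.3], "dr": [0, 0, 0], "jaw": 1},
    {"xyz": [0, 0.015, -0.45], "dr": [0, 0, 0], "jaw": 1},
    {"xyz": [0, 0.015, -0.6], "dr": [0, 0, 0], "jaw": 1},
    {"xyz": [0, 0.015, -0.72], "dr": [0, 0, 0], "jaw": 1},
    {"xyz": [0, 0.015, -0.82], "dr": [0, 0, 0], "jaw": 1},
    {"xyz": [0, 0.015, -0.88], "dr": [0, 0, 0], "jaw": 1},
    {"xyz": [0, 0.015, -0.88], "dr": [0, 0, 0], "jaw": 1},
  ],
)

```text
t: 10.2
tcp_pos: [0.56, 0.3587, 0.0899]
tcp_rot: [0.398, -3.116, 0.0]
contact_force: [-1.0, -0.5, 0.4]
gripper_width: 0.0001
grip_force: 0.0
```

Request:
drive_tool(
  plan=[
    {"xyz": [0, 0, -0.02], "dr": [0, 0, 0], "jaw": 1},
    {"xyz": [0, 0, -0.04], "dr": [0, 0, 0], "jaw": 1},
    {"xyz": [0, 0, -0.06], "dr": [0, 0, 0], "jaw": 1},
    {"xyz": [0, 0, -0.08], "dr": [0, 0, 0], "jaw": 1},
    {"xyz": [0, 0, -0.1], "dr": [0, 0, 0], "jaw": 1},
    {"xyz": [0, 0, -0.12], "dr": [0, 0, 0], "jaw": 1},
    {"xyz": [0, 0, -0.12], "dr": [0, 0, 0], "jaw": 1},
    {"xyz": [0, 0, -0.12], "dr": [0, 0, 0], "jaw": 1},
  ],
)

```text
t: 11.2
tcp_pos: [0.5601, 0.3588, 0.0785]
tcp_rot: [-0.398, 3.116, -0.0]
contact_force: [-0.5, 0.7, 2.2]
gripper_width: -0.0001
grip_force: 0.7
```

Request:
drive_tool(
  plan=[
    {"xyz": [0, 0, -0.01], "dr": [0, 0, 0], "jaw": 1},
    {"xyz": [0, 0, -0.015], "dr": [0, 0, 0], "jaw": 1},
    {"xyz": [0, 0, -0.02], "dr": [0, 0, 0], "jaw": 1},
    {"xyz": [0, 0, -0.025], "dr": [0, 0, 0], "jaw": 1},
    {"xyz": [0, 0, -0.03], "dr": [0, 0, 0], "jaw": 1},
    {"xyz": [0, 0, -0.035], "dr": [0, 0, 0], "jaw": 1},
    {"xyz": [0, 0, -0.035], "dr": [0, 0, 0], "jaw": 1},
    {"xyz": [0, 0, -0.035], "dr": [0, 0, 0], "jaw": 1},
  ],
)

```text
t: 12.2
tcp_pos: [0.5601, 0.3588, 0.0749]
tcp_rot: [-0.398, 3.116, 0.0]
contact_force: [-0.6, -0.9, 3.0]
gripper_width: 0.0001
grip_force: 1.5
```

Request:
drive_tool(
  plan=[
    {"xyz": [0, 0, -0.005], "dr": [0, 0, 0], "jaw": 1},
    {"xyz": [0, 0, -0.01], "dr": [0, 0, 0], "jaw": 1},
    {"xyz": [0, 0, -0.015], "dr": [0, 0, 0], "jaw": 1},
    {"xyz": [0, 0, -0.02], "dr": [0, 0, 0], "jaw": 1},
    {"xyz": [0, 0, -0.025], "dr": [0, 0, 0], "jaw": 1},
    {"xyz": [0, 0, -0.03], "dr": [0, 0, 0], "jaw": 1},
    {"xyz": [0, 0, -0.03], "dr": [0, 0, 0], "jaw": 1},
    {"xyz": [0, 0, -0.03], "dr": [0, 0, 0], "jaw": 1},
  ],
)

```text
t: 13.2
tcp_pos: [0.5602, 0.3588, 0.073]
tcp_rot: [-0.398, 3.116, 0.0]
contact_force: [-2.5, -0.8, 10.1]
gripper_width: 0.0003
grip_force: 4.8
```

The force jumped to 10 N and the tool stopped moving, so the button is at its stop. Releasing it and moving clear.

Request:
drive_tool(
  plan=[
    {"xyz": [0, 0, 0.03], "dr": [0, 0, 0], "jaw": 1},
    {"xyz": [0, 0, 0.08], "dr": [0, 0, 0], "jaw": 1},
    {"xyz": [0, 0, 0.16], "dr": [0, 0, 0], "jaw": 1},
    {"xyz": [0, 0, 0.3], "dr": [0, 0, 0], "jaw": 1},
    {"xyz": [0, 0, 0.5], "dr": [0, 0, 0], "jaw": 1},
    {"xyz": [0, 0, 0.7], "dr": [0, 0, 0], "jaw": 1},
    {"xyz": [0, 0, 0.9], "dr": [0, 0, 0], "jaw": 1},
    {"xyz": [0, 0, 1.0], "dr": [0, 0, 0], "jaw": 1},
  ],
)

```text
t: 14.2
tcp_pos: [0.5608, 0.3593, 0.1739]
tcp_rot: [-0.398, 3.114, 0.002]
contact_force: [-0.2, -0.7, 0.1]
gripper_width: -0.0001
grip_force: 0.0
```

Request:
drive_tool(
  plan=[
    {"xyz": [0, 0.1, 0.1], "dr": [0, 0, 0], "jaw": 1},
    {"xyz": [-0.05, 0.25, 0.2], "dr": [0, 0, 0], "jaw": 1},
    {"xyz": [-0.1, 0.4, 0.3], "dr": [0, 0, 0], "jaw": 1},
    {"xyz": [-0.2, 0.55, 0.3], "dr": [0, 0, 0], "jaw": 1},
    {"xyz": [-0.3, 0.7, 0.3], "dr": [0, 0, 0], "jaw": 1},
    {"xyz": [-0.4, 0.85, 0.3], "dr": [0, 0, 0], "jaw": 1},
    {"xyz": [-0.5, 0.95, 0.3], "dr": [0, 0, 0], "jaw": 1},
    {"xyz": [-0.5, 0.95, 0.3], "dr": [0, 0, 0], "jaw": 1},
  ],
)

```text
t: 15.2
tcp_pos: [0.5089, 0.4547, 0.2015]
tcp_rot: [0.401, -3.115, 0.0]
contact_force: [0.6, 0.5, -0.2]
gripper_width: -0.0002
grip_force: 0.0
```

```bash
python3 -c "
from m import *
c=angle('d');m=np.zeros((480,640),bool);m[230:258,135:165]=1
w=world(c,m);k=w[:,2]>.0565;print('cap',k.sum(),np.median(w[k],0))"
```

```text
[0.5089 0.4547 0.2015] [ 0.6  0.5 -0.2]
hub [0.4267 0.0441 0.1406] 267
0.07 95 phi 0.262 mean [0.5084 0.0655 0.1354]
0.1 102 phi 0.264 mean [0.5373 0.0733 0.1354]
0.13 123 phi 0.261 mean [0.5696 0.0818 0.1351]
0.165 332 phi 0.257 mean [0.6012 0.0898 0.1291]
cap 97 [0.55933292 0.35816767 0.05797725]
```

View pics/d.png

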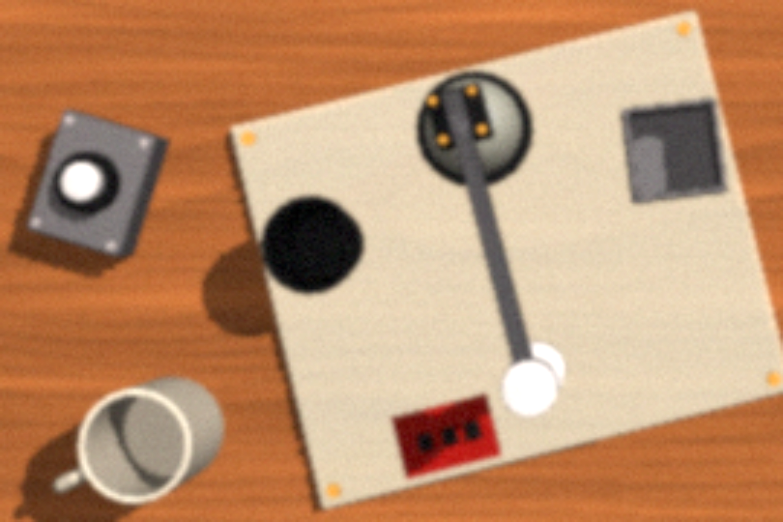

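The camera is over the dome at about (465,120) in the crop and the button cap is back up at (82,181). The cup, tray, mug and dome are where they started. Handing in.

```bash
python3 -c "
from bench import bot
print(bot.sign_off())"
```

```text
the job is handed in; nothing more can be done
None
```

The job is handed in: the camera hangs above the dome's centre to within about 2 mm, and only then was the button pressed to its stop and released. The robot is clear, nothing loose was disturbed, and it took about 15 s.

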